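# Change the cassette in a stamp maker's light box and latch it shut

## Robot

A 6-joint arm with a two-finger parallel gripper is mounted at the origin on the work surface. World frame = base frame: x ahead of the robot, y to its left, z up, the work surface at z = 0. Lengths are in m, angles in rad, forces in N, time in s.
With the tool pointing down it reaches from about 0.3 to 1 m from the base axis. Payload 5.1 kg.
Tool frame: the origin (TCP) lies at the very end of the fingers, on their centre line; the grasp point (between the pads) lies 19 mm behind it; z points along the fingers, y is the direction in which the jaws open and shut (so a half turn about z gives the same grasp; the last joint's range is limited). The gripper opens to 95 mm and grips with 3 to 60 N. Pads are 20 mm wide; open, the fingers measure 119 mm over their backs; the gripper's body (75 mm by 180 mm) begins 59 mm behind the grasp point.
Start: joints at [1.141, 0.124, 1.65, -0, 1.367, -0.083], TCP at [0.221, 0.611, 0.215] pointing down, gripper open.
Joint ranges: [-2.61, 2.61], [-1.02, 2.33], [0.03, 2.71], [-1.35, 4.49], [0.32, 2.68], [-2.91, 2.91]. Speed limits (rad/s): [2.57, 2.57, 3.14, 3.14, 3.14, 3.14].

## Interface

Orientations are given as a unit quaternion [w, x, y, z].
In Python, from cell import observe, capture, camera_info, sign_off gives the robot as it stands.
- The arm moves only by the shell command python3 -m inch 'ROWS' [FORCE]. ROWS is JSON, a list of rows, each a list of 3 entries, a list of its own where there are three numbers: the opening, from 0 (shut) to 1 (fully open), then the shift along the tool's x, y, z in mm, then the turn, a rotation vector about the tool's x, y, z in rad. In form: [[jaw, [tx, ty, tz], [ax, ay, az]], ...]. A call has 1 to 5 rows; each row shifts and turns the commanded pose from where the row before left it, along the tool's axes as they then stand; what a row does not reach is not made up. A row lasts 1/8 s, in which the tool goes at most 62.5 mm and 10.7 degrees, less where a joint would pass 70% of its speed; a pose out of reach is approached as far as the arm can. A call with a gripper value outside its range is refused whole. The fingers move at their own pace and stop on an object; FORCE is the grip in N (left out, the last holds). Time passes only in rows, so rows that do not move let the fingers close. It gives the time, the measured TCP pose, the force and the opening at its end, in the units of the state.
- observe(): the state, without advancing time (a new reading comes with each control period).
- capture(name): name is "side" or "top"; returns the picture (420x560x3 uint8, red, green, blue); there is no depth.
- camera_info(name): a dict with "K" (3x3 intrinsics, pixels), "rvec" (rotation vector, rad) and "tvec" (3), from world to camera coordinates, as OpenCV has them. Camera axes: x right, y down, z forward; pixel columns grow to the right and rows downward; lengths in m; the calibration is good to about 2 mm. A picture is of the moment at which its call begins. camera_info takes no time and is no camera call.
- sign_off(): hands the job in, once; it reports no verdict.
The state is a dict: "time_s": time; "q": joint angles; "qvel": joint speeds; "joint_torque": joint torques, N m; "tool_pos": TCP position; "eef_rot": TCP orientation; "contact_force": force on the tool from outside, world axes, zero at the start; "wrist_torque": the same for the moment, N m; "grip_width": finger opening in m.
Only numpy, scipy, OpenCV 4.12 (cv2) and the standard library are available. Lean on these libraries where they do the work, as an engineer would, in place of code of your own. Each camera call takes 0.05 s, during which the arm holds its last target. There are 200 camera calls.

## Task

The exposure in the stamp maker's light box is finished: take the exposed cassette off the glass and lay it flat in the white wash-out tray, then lay the fresh long cassette (not the short one) flat on the glass, snug against the three stop pins. Swing the lid down and press its free edge against the rubber seal until the spring latch catches and the lid stays shut by itself, and only then press the start button all the way in. Leave the other things on the bench where they are.

Things in the scene. Friction and masses are not known exactly. Their poses are not given: they have to be found in the camera images.
- lightbox: Cream UV light box, fixed, 250 (x) x 330 (y) mm, rim 85 mm high; origin on the bench under the cassette's place, z up. Case y -175..155. Its well (x -105..105, y -85..105) has a level glass floor 66 mm above the bench. Lid hinged on the +y side. The -y side is a deck at rim height: latch housing (32 mm high, y -118..-150) in the middle, round start button at x -75, black bar-shaped timer knob at x 78.
- cassette_place (a point): On the glass, where the underside centre of a long cassette lies when it touches all three stop pins; axes as the light box's, the cassette's long side along x. The steel pins, 8 mm across and 10 mm high, are centred at (x, y) = (-45, 34), (45, 34) and (74, 0) mm from here: push towards +x and +y to touch them.
- lid_hinge (a point): Middle of the lid's hinge axis (along the light box's x; y = 140, z = 97 mm in its frame), axes as the light box's. The lid is a flat cream slab, 246 mm along the axis, 16 mm thick (axis at mid-thickness), 0.3 kg, reaching from 5 to 245 mm from the axis. Hinge friction (0.4 N m) keeps it where it is left.
- lid (a joint): Lid's opening angle, rad: 0 shut and latched (lid level), 1.57 upright, 1.75 at most. From 0.045 rad it meets the seal and the latch bolt; the force at the push point grows to about 14 N by 0, where the bolt snaps over the steel bar on the lid's free edge. It can be pressed 3 mm further (-0.015, hard stop), which makes sure. Let go unlatched, it springs back to 0.02 or more.
- lid_push (a point): Middle of the smooth push pad on the lid's outer face, 205 mm from the hinge axis, 40 mm from the free edge. This point's z axis points out of the outer face, its y axis towards the hinge. With the lid upright the outer face looks to the light box's +y side; shut, it looks up.
- exposed: The exposed cassette: flat frame of aluminium and glass, 140 x 60 x 16 mm, about 0.25 kg; at first it lies on the light box's glass against or within 2 mm of the pins. Origin: centre of its underside, x along the long side, z up.
- fresh: The fresh cassette, same make and size as the exposed one (140 x 60 x 16 mm, about 0.25 kg); it lies flat on the bench to the right of the light box. Origin: centre of its underside, x along the long side.
- short: A short cassette, 90 x 60 x 16 mm, on the bench to the right of the light box; not wanted. Origin: centre of its underside, x along the long side.
- tray: White plastic wash-out tray, fixed to the bench left of the light box, outside 230 (x) x 160 (y) x 30 mm, walls and floor 5 mm. Origin: centre of its underside, x along the long side.
- start (a joint): Travel of the start button in m: 0 out, 0.006 fully in; a spring pushes it out again, about 5 N when fully in.
- start_top (a point): Centre of the top of the round grey start button, 32 mm across, in a black collar, which is pressed straight down.
- brush: Flat brush with a handle, 190 mm long, lying on the bench to the right, beyond the cassettes. Leave it.
- hammer: Hammer, 240 mm long, lying behind the light box. Leave it.
- bottle: White plastic bottle, 64 mm across, 150 mm high, beyond the tray. Leave it.
- tin: Flat dark tin, 76 mm across, 32 mm high, behind the light box. Leave it.
- stamp: Wooden hand stamp, 48 mm across, 86 mm high, standing beyond the tray, near the bottle. Leave it.
- tagbox: Black open box with metal tags, 110 x 90 x 45 mm, behind the light box. Leave it.
Not all that is in view belongs to the job. Leave any green or red look-alike of the exposed alone.

How it is judged:
On the way, in this order (a step that is already met when the one before it is completed fails the run):
1. the exposed cassette lies flat in the wash-out tray, let go (x of exposed in the frame of tray between -0.085 and 0.085 m and y of exposed in the frame of tray between -0.05 and 0.05 m and z of exposed in the frame of tray between -0.002 and 0.009 m and angle between exposed's own z axis and vertical below 0.06 rad and contact force between the fingers and exposed below 0.3 N and linear speed of exposed below 0.02 m/s), for 0.2 s.
2. the fresh long cassette lies flat on the glass, against the stop pins, let go (x of fresh in the frame of cassette_place between -0.004 and 0.003 m and y of fresh in the frame of cassette_place between -0.004 and 0.003 m and z of fresh in the frame of cassette_place between -0.004 and 0.003 m and angle between the x axis of fresh and the x axis of lightbox, either way round below 0.05 rad and angle between fresh's own z axis and vertical below 0.06 rad and contact force between the fingers and fresh below 0.3 N and linear speed of fresh below 0.02 m/s), for 0.2 s.
3. the lid is latched: shut without being pressed (value of joint lid below 0.01 rad and contact force between the fingers and lid below 0.3 N), for 0.3 s.
4. the start button is pressed in (value of joint start above 0.0045 m), for 0.02 s.
At the end, for the whole second after the job is handed in: Exposed cassette flat in the tray (centre within 50 mm of the tray's in x and y); fresh cassette flat on the glass against the pins (within 4 mm and 0.05 rad); lid held shut by its latch alone (under 0.010 rad); start button was pressed and is out again; all let go and at rest (all of step 1 and all of step 2 and all of step 3 and value of joint start below 0.002 m); the robot touches nothing.
It fails at once if the start button is pressed in while the lid is not shut (value of joint start above 0.0045 m and value of joint lid above 0.02 rad).
It fails at once if the short cassette, brush, hammer, bottle, tin, wooden stamp or tag box is moved by more than 30 mm (distance of any of short, brush, hammer, bottle, tin, stamp, tagbox from where it was at the start of the episode above 0.03 m).
It also fails if it takes over 72 s, if anything falls off the work surface, if the arm or the gripper's body presses on something with over 40 N, if the wrist force passes 120 N, or if a joint passes its speed limit or range.

## Working session

There is one attempt and no reset: what is moved stays moved. The work goes in short steps, Python scripts to look and compute and a shell command to move; the robot and the scene stay as the last step left them, time stands still between calls to the robot, and variables do not carry over. Pictures are saved under pics/ and viewed, about 8 in all and at most 12, crops included, and the job is handed in when it is done.

```bash
ls; mkdir -p pics; python3 - <<'E'
from cell import *
import cv2,numpy as np
print(observe())
for n in("top","side"):
    im=capture(n); cv2.imwrite(f"pics/{n}0.png",im[:,:,::-1])
    c=camera_info(n); R=cv2.Rodrigues(np.array(c["rvec"]))[0]
    print(n,c,(-R.T@np.array(c["tvec"])).ravel())
E
```

```text
pics
{'time_s': 0.0, 'q': array([ 1.14137788e+00,  1.24520181e-01,  1.65163086e+00, -2.25034031e-06,
        1.36748433e+00, -8.25593443e-02]), 'qvel': array([ 1.06844864e-03, -8.13677028e-04, -7.19607399e-05, -6.14053403e-04,
        2.73929782e-04, -9.38612449e-05]), 'joint_torque': array([-2.14301843e-03, -4.17603600e+01, -3.59931564e+01,  7.72891939e-02,
        4.93274094e-02, -1.77118045e-04]), 'tool_pos': array([0.22070811, 0.61072116, 0.21340278]), 'eef_rot': array([-2.57544329e-04,  1.72561147e-01,  9.84998278e-01, -9.88354716e-04]), 'contact_force': array([-0.90820323, -0.21790078, -0.14409747]), 'wrist_torque': array([ 0.01779195, -0.03169567,  0.02742493]), 'grip_width': 0.09497977329695913}
top {'K': array([[476.02590076,   0.        , 281.41522887],
       [  0.        , 476.02590076, 198.39535672],
       [  0.        ,   0.        ,   1.        ]]), 'rvec': array([ 2.19915242, -2.20336529,  0.04538586]), 'tvec': array([0.00491676, 0.46730429, 1.2711651 ])} [0.41538034 0.00492595 1.28906675]
side {'K': array([[419.29197278,   0.        , 274.62825402],
       [  0.        , 419.29197278, 207.70739585],
       [  0.        ,   0.        ,   1.        ]]), 'rvec': array([ 1.96218278, -0.77437802,  0.46512817]), 'tvec': array([-0.35421469,  0.25077648,  0.92041122])} [-0.21437758 -0.73811206  0.6668932 ]
```

View pics/top0.png

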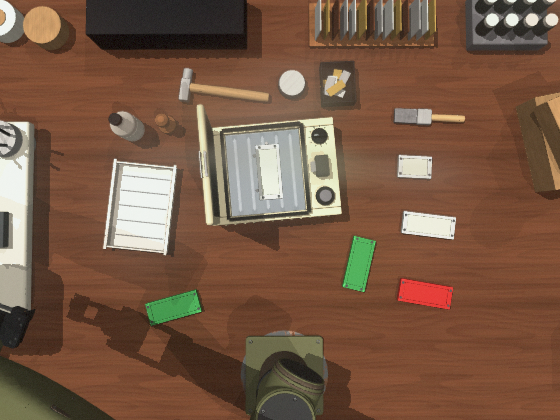

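View pics/side0.png

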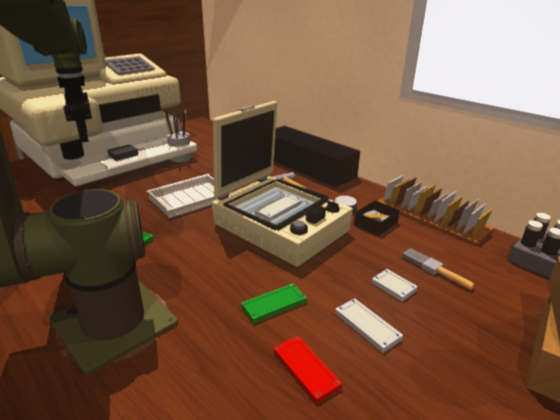

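```bash
cat > h.py <<'E'
from cell import *
import cv2,numpy as np
from scipy.spatial.transform import Rotation as Ro
def cam(n):
    c=camera_info(n); R=cv2.Rodrigues(np.array(c["rvec"]))[0]; return c,R,-R.T@np.array(c["tvec"]).ravel()
def ray(n,uv,z):
    c,R,C=cam(n); d=np.linalg.inv(c["K"])@np.array([uv[0],uv[1],1.]); d=R.T@d
    return C+d*(z-C[2])/d[2]
def proj(n,P):
    c,R,C=cam(n); return cv2.projectPoints(np.array(P,float).reshape(-1,3),np.array(c["rvec"]),np.array(c["tvec"]),c["K"],None)[0].reshape(-1,2)
def snap(n,f):
    im=capture(n)[:,:,::-1].copy(); cv2.imwrite(f,im); return im
def white(im,roi,v=150,s=60):
    x0,y0,x1,y1=roi; h=cv2.cvtColor(im,cv2.COLOR_BGR2HSV)[y0:y1,x0:x1]
    m=((h[:,:,2]>v)&(h[:,:,1]<s)).astype(np.uint8)
    m=cv2.morphologyEx(m,cv2.MORPH_CLOSE,np.ones((5,5)))
    cs=cv2.findContours(m,cv2.RETR_EXTERNAL,cv2.CHAIN_APPROX_NONE)[0]
    c=max(cs,key=cv2.contourArea); return c.reshape(-1,2)+[x0,y0]
def rect(n,c,z):
    p=np.array([ray(n,q,z)[:2] for q in c])*1000
    (cx,cy),(w,h),a=cv2.minAreaRect(p.astype(np.float32))
    if w<h: w,h,a=h,w,a+90
    return np.round([cx,cy,w,h,(a+90)%180-90],1)
E
python3 - <<'E'
from h import *
im=cv2.imread("pics/top0.png")
for nm,roi,z,v,s in[("fresh",(385,200,475,250),.016,150,60),("short",(385,145,445,190),.016,150,60),("exposed",(250,135,292,210),.082,205,60),("tray",(95,145,190,265),.03,150,40)]:
    print(nm,rect("top",white(im,roi,v,s),z))
x0,y0=190,95
b=cv2.resize(im[y0:235,x0:355],None,fx=4.2,fy=4.2,interpolation=cv2.INTER_CUBIC); cv2.imwrite("pics/crop0.png",b)
E
```

```text
fresh [ 395.7 -388.8  139.3   59.3   82.6]
short [ 552.5 -353.6   89.4   59.4   87. ]
exposed [534.6  31.1 158.6  58.7   9.2]
tray [446.  379.  238.  167.9  -6.1]
```

View pics/crop0.png

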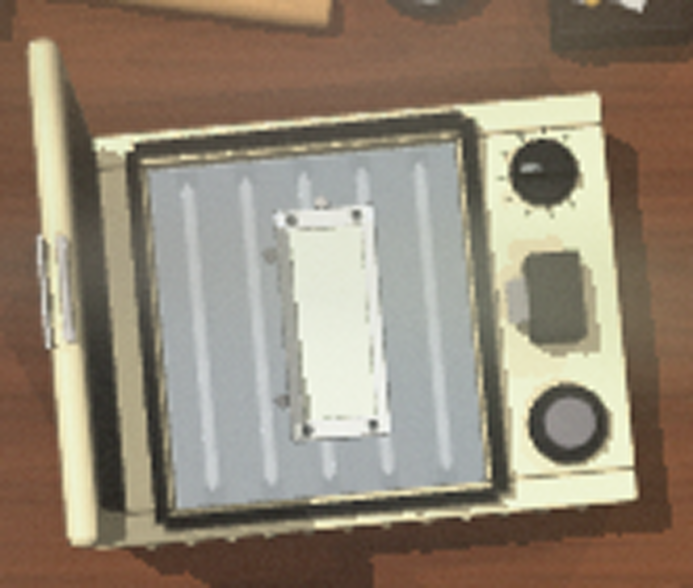

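```bash
cat > fit.py <<'E'
from h import *
L=[((599,93),(125,-175,85)),((637,497),(-125,-175,85)),((570,424),(-75,None,93)),((544,172),(78,None,97)),((270,255),(45,34,76)),((282,400),(-45,34,76)),((320,203),(74,0,76))]
A=[];B=[]
for i in (0,1,4,5,6):
    (u,v),l=L[i]; w=ray("top",(190+(u+.5)/4.2-.5,95+(v+.5)/4.2-.5),l[2]/1000)*1000
    A.append(l[:2]);B.append(w[:2])
A=np.array(A,float);B=np.array(B)
M=cv2.estimateAffinePartial2D(A,B,method=cv2.LMEDS)[0]
a,b=A.mean(0),B.mean(0); H=(A-a).T@(B-b); th=np.arctan2(H[0,1]-H[1,0],H[0,0]+H[1,1])
R=np.array([[np.cos(th),-np.sin(th)],[np.sin(th),np.cos(th)]]); t=b-R@a
print("box",t,np.degrees(th)); print(np.round(B-(A@R.T+t),1))
for i in(2,3):
    (u,v),l=L[i]; w=ray("top",(190+(u+.5)/4.2-.5,95+(v+.5)/4.2-.5),l[2]/1000)*1000
    print(w,R.T@(w[:2]-t))
q=[(277,210),(375,206),(389,437),(296,441)]
P=np.array([ray("top",(190+(u+.5)/4.2-.5,95+(v+.5)/4.2-.5),.082)[:2]*1000 for u,v in q]);
print("exp in box",(P-t)@R, ((P-t)@R).mean(0),rect("top",[(190+(u+.5)/4.2-.5,95+(v+.5)/4.2-.5) for u,v in q],.082))
# lid free edge: top corners near image (30-55,45) and (70-95,543)
for u,v,x in((42,45,123),(82,543,-123)):
  for z in (.30,.32,.335,.345):
    w=ray("top",(190+u/4.2-.5,95+v/4.2-.5),z)*1000; print(z,R.T@(w[:2]-t))
E
python3 fit.py
```

```text
box [533.79738426  37.2265545 ] 5.127647077176229
[[-1.6  0. ]
 [ 2.2  1. ]
 [-0.5 -0.8]
 [ 0.6 -0.1]
 [-0.6 -0.1]]
[ 470.8222769  -106.40501584   93.        ] [ -75.56014293 -137.42837023]
[622.0194869  -91.29039795  97.        ] [  76.38285176 -135.88747705]
exp in box [[ 70.53783596  26.26978685]
 [ 67.54420985 -33.1906708 ]
 [-72.98986464 -28.83175607]
 [-70.27022261  27.34158147]] [-1.29451036 -2.10276464] [532.7  35.8 141.8  59.5   3.4]
0.3 [129.40014862 127.2539229 ]
0.32 [124.34022411 124.24418168]
0.335 [120.54528074 121.98687576]
0.345 [118.01531849 120.48200515]
0.3 [-119.70594648  128.51156515]
0.32 [-119.72867617  125.47639304]
0.335 [-119.74572344  123.20001396]
0.345 [-119.75708829  121.6824279 ]
```

```bash
cat > plan.py <<'E'
import sys
from h import *
# target: x y z (mm) yaw of tool x (deg); prints tilt fix, turn about tool z, and shift in tool axes after the turn
x,y,z,yaw=map(float,sys.argv[1:5])
s=observe(); p=np.array(s["tool_pos"])*1000; q=s["eef_rot"]; R=Ro.from_quat([q[1],q[2],q[3],q[0]])
T=Ro.from_euler("z",yaw,degrees=True)*Ro.from_euler("x",180,degrees=True)
print("t",s["time_s"],"pos",p.round(1),"yaw",np.degrees(np.arctan2(*R.as_matrix()[[1,0],0])).round(1),"F",np.round(s["contact_force"],1),"grip",round(s["grip_width"]*1000,1))
print("turn",(R.inv()*T).as_rotvec().round(3),"then shift",T.inv().apply(np.array([x,y,z])-p).round(1), "shift now",R.inv().apply(np.array([x,y,z])-p).round(1))
E
python3 -m inch '[[1,[0,0,-56],[0,0,-0.147]],[1,[0,0,-56],[0,0,-0.147]],[1,[0,0,-56],[0,0,-0.147]]]' 20; python3 plan.py 533 36 380 185
```

```text
time_s: 0.48
tool_pos: [0.2208, 0.6109, 0.3836]
eef_rot: [-0.0, -0.049, 0.999, -0.001]
contact_force: [0.3, 0.8, -0.0]
grip_width: 0.0948
t 0.475 pos [220.8 610.9 383.6] yaw -174.3 F [ 0.3  0.8 -0. ] grip 94.8
turn [-0.001 -0.001  0.012] then shift [-260.9 -599.9    3.6] shift now [-253.8 -603.     4.1]
```

```bash
python3 -m inch '[[1,[-20,-47,0],[0,0,0.012]],[1,[-22,-50,0],[0,0,0]],[1,[-22,-50,0],[0,0,0]],[1,[-22,-50,0],[0,0,0]],[1,[-22,-50,0],[0,0,0]]]'; python3 -m inch '[[1,[-22,-50,0],[0,0,0]],[1,[-22,-50,0],[0,0,0]],[1,[-22,-50,0],[0,0,0]],[1,[-22,-50,0],[0,0,0]],[1,[-22,-50,0],[0,0,0]]]'; python3 plan.py 533 36 120 185
```

```text
time_s: 1.1
tool_pos: [0.3498, 0.3726, 0.3821]
eef_rot: [-0.0, -0.041, 0.999, -0.0]
contact_force: [0.5, 1.4, -0.0]
grip_width: 0.095
time_s: 1.72
tool_pos: [0.4799, 0.1324, 0.3822]
eef_rot: [-0.0, -0.041, 0.999, 0.0]
contact_force: [1.6, 1.2, -0.2]
grip_width: 0.0953
t 1.725 pos [479.9 132.4 382.2] yaw -175.3 F [ 1.6  1.2 -0.2] grip 95.3
turn [ 0.    -0.    -0.005] then shift [ -44.5 -100.7  262.2] shift now [ -45.1 -100.5  262.2]
```

```bash
python3 -m inch '[[1,[-22,-50,0],[0,0,0]],[1,[-22,-50,0],[0,0,0]],[1,[-1,0,60],[0,0,0]],[1,[0,0,60],[0,0,0]],[1,[0,0,60],[0,0,0]]]'; python3 -m inch '[[1,[0,0,60],[0,0,0]],[1,[0,0,0],[0,0,0]]]'; python3 plan.py 533 36 70 185; python3 -c "
from h import *
s=snap('side','pics/s1.png');cv2.imwrite('pics/s1c.png',cv2.resize(s[60:300,180:400],None,fx=2.5,fy=2.5))"
```

```text
time_s: 2.35
tool_pos: [0.5322, 0.0379, 0.2004]
eef_rot: [-0.0, -0.041, 0.999, 0.0]
contact_force: [0.2, 0.2, -0.1]
grip_width: 0.095
time_s: 2.6
tool_pos: [0.528, 0.0383, 0.1365]
eef_rot: [-0.006, -0.041, 0.999, 0.0]
contact_force: [-0.7, 1.1, -0.1]
grip_width: 0.0949
t 2.6 pos [528.   38.3 136.5] yaw -175.3 F [-0.7  1.1 -0.1] grip 94.9
turn [ 0.001 -0.013 -0.005] then shift [-4.8 -2.7 66.5] shift now [-5.7 -2.8 66.5]
```

View pics/s1c.png

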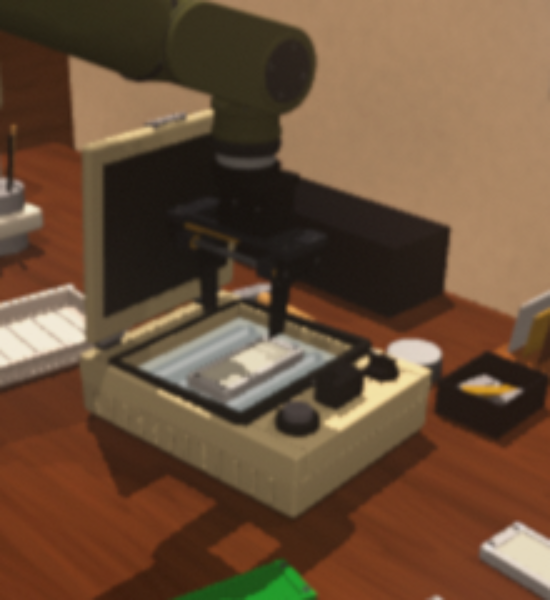

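The side view shows the open gripper straddling the cassette, clear of the lid (crop ~ (240,290)). Descend.

```bash
python3 -m inch '[[1,[0,0,0],[0,0,0]],[1,[0,0,0],[0,0,0]]]';python3 plan.py 533 36 70 185; python3 -c "
from cell import *;print(observe()['q'])"
```

```text
time_s: 2.9
tool_pos: [0.5348, 0.0381, 0.1462]
eef_rot: [0.003, -0.041, 0.999, -0.0]
contact_force: [-0.4, -0.5, 0.2]
grip_width: 0.095
t 2.9 pos [534.8  38.1 146.2] yaw -175.3 F [-0.4 -0.5  0.2] grip 95.0
turn [-0.001  0.006 -0.005] then shift [ 2.  -2.  76.2] shift now [ 2.4 -1.9 76.2]
[-2.89416747e-02 -7.91620497e-02  1.97464813e+00  1.01733252e-05
  1.24032162e+00 -1.68199430e+00]
```

```bash
python3 -m inch '[[1,[0,-1,25],[0,0,0]],[1,[0,-1,20],[0,0,0]],[1,[0,0,12],[0,0,0]],[1,[0,0,6],[0,0,0]],[1,[0,0,3],[0,0,0]]]'; python3 -m inch '[[1,[0,0,0],[0,0,0]],[1,[0,0,0],[0,0,0]]]';python3 plan.py 533 36 70 185
```

```text
time_s: 3.52
tool_pos: [0.533, 0.0362, 0.0766]
eef_rot: [0.0, -0.041, 0.999, -0.0]
contact_force: [-0.3, -0.2, -0.2]
grip_width: 0.0952
time_s: 3.78
tool_pos: [0.5332, 0.0362, 0.0773]
eef_rot: [0.001, -0.041, 0.999, -0.0]
contact_force: [0.1, 0.1, -0.1]
grip_width: 0.0956
t 3.775 pos [533.2  36.2  77.3] yaw -175.3 F [ 0.1  0.1 -0.1] grip 95.6
turn [-0.     0.001 -0.005] then shift [ 0.3 -0.2  7.3] shift now [ 0.3 -0.2  7.3]
```

```bash
python3 -m inch '[[1,[0,0,4],[0,0,0]],[1,[0,0,3.5],[0,0,0]],[0.5,[0,0,0],[0,0,0]],[0.5,[0,0,0],[0,0,0]],[0.5,[0,0,0],[0,0,0]]]' 25; python3 -m inch '[[0.5,[0,0,0],[0,0,0]],[0.5,[0,0,0],[0,0,0]],[0.5,[0,0,0],[0,0,0]]]';python3 plan.py 533 36 70 185
```

```text
time_s: 4.4
tool_pos: [0.5329, 0.0362, 0.0693]
eef_rot: [0.0, -0.041, 0.999, -0.0]
contact_force: [-0.4, -0.0, 0.4]
grip_width: 0.0706
time_s: 4.78
tool_pos: [0.5328, 0.0364, 0.0693]
eef_rot: [0.0, -0.041, 0.999, 0.0]
contact_force: [0.0, 0.5, 0.2]
grip_width: 0.06
t 4.775 pos [532.8  36.4  69.3] yaw -175.3 F [0.  0.5 0.2] grip 60.0
turn [ 0.     0.    -0.005] then shift [-0.2 -0.4 -0.7] shift now [-0.2 -0.4 -0.7]
```

```bash
python3 -m inch '[[0.4,[0,-2,-20],[0,0,0]],[0.4,[0,0,-50],[0,0,0]],[0.4,[0,0,-60],[0,0,0]],[0.4,[0,0,-60],[0,0,0]],[0.4,[0,0,-60],[0,0,0]]]' 35; python3 -m inch '[[0.4,[0,0,-60],[0,0,0.06]],[0.4,[0,0,-30],[0,0,0.06]],[0.4,[0,0,0],[0,0,0.06]]]';python3 plan.py 446 379 400 174
```

```text
time_s: 5.4
tool_pos: [0.5323, 0.034, 0.3201]
eef_rot: [-0.001, -0.041, 0.999, -0.0]
contact_force: [0.2, -0.2, -1.3]
grip_width: 0.0595
time_s: 5.78
tool_pos: [0.5337, 0.0339, 0.4127]
eef_rot: [0.003, 0.05, 0.999, -0.0]
contact_force: [0.3, -0.6, -3.1]
grip_width: 0.0597
t 5.775 pos [533.7  33.9 412.7] yaw 174.3 F [ 0.3 -0.6 -3.1] grip 59.7
turn [-0.     0.006  0.005] then shift [123.3 334.   12.7] shift now [121.8 334.6  11.9]
```

```bash
python3 -m inch '[[0.4,[15,42,0],[0,0,0]],[0.4,[20,54,0],[0,0,0]],[0.4,[20,54,0],[0,0,0]],[0.4,[20,54,0],[0,0,0]],[0.4,[20,54,0],[0,0,0]]]'; python3 -m inch '[[0.4,[17,48,10],[0,0,0]],[0.4,[10,28,40],[0,0,0]],[0.4,[0,0,50],[0,0,0]],[0.4,[0,0,50],[0,0,0]],[0.4,[0,0,50],[0,0,0]]]';python3 plan.py 446 379 10 174
```

```text
time_s: 6.4
tool_pos: [0.4628, 0.3016, 0.4081]
eef_rot: [-0.0, 0.049, 0.999, -0.001]
contact_force: [0.3, 0.4, -2.1]
grip_width: 0.0599
time_s: 7.02
tool_pos: [0.4436, 0.3781, 0.2065]
eef_rot: [-0.0, 0.049, 0.999, -0.001]
contact_force: [0.5, -0.0, -1.6]
grip_width: 0.0598
t 7.025 pos [443.6 378.1 206.5] yaw 174.4 F [ 0.5 -0.  -1.6] grip 59.8
turn [-0.001 -0.001  0.007] then shift [ -2.3   1.2 196.5] shift now [ -2.5   1.4 196.5]
```

```bash
python3 -m inch '[[0.4,[-2,1,50],[0,0,0]],[0.4,[0,0,50],[0,0,0]],[0.4,[0,0,45],[0,0,0]],[0.4,[0,0,25],[0,0,0]],[0.4,[0,0,12],[0,0,0]]]'; python3 -m inch '[[0.4,[0,0,5],[0,0,0]],[0.4,[0,0,3],[0,0,0]],[0.4,[0,0,0],[0,0,0]]]';python3 plan.py 446 379 8.5 174
```

```text
time_s: 7.65
tool_pos: [0.4447, 0.3781, 0.0243]
eef_rot: [-0.002, 0.049, 0.999, -0.002]
contact_force: [0.1, 0.5, -2.4]
grip_width: 0.0596
time_s: 8.02
tool_pos: [0.4469, 0.3797, 0.0202]
eef_rot: [0.001, 0.049, 0.999, 0.001]
contact_force: [1.0, -0.2, -2.5]
grip_width: 0.0597
t 8.025 pos [446.9 379.7  20.2] yaw 174.4 F [ 1.  -0.2 -2.5] grip 59.7
turn [0.001 0.001 0.007] then shift [ 0.8 -0.8 11.7] shift now [ 0.8 -0.8 11.7]
```

```bash
python3 -m inch '[[0.4,[0,0,5],[0,0,0]],[0.4,[0,0,4],[0,0,0]],[0.4,[0,0,2],[0,0,0]],[0.4,[0,0,1],[0,0,0]],[0.4,[0,0,0],[0,0,0]]]';python3 plan.py 446 379 8.5 174
```

```text
time_s: 8.65
tool_pos: [0.4462, 0.3793, 0.0083]
eef_rot: [-0.0, 0.049, 0.999, -0.0]
contact_force: [-3.1, -2.7, 5.8]
grip_width: 0.0602
t 8.65 pos [446.2 379.3   8.3] yaw 174.4 F [-3.1 -2.7  5.8] grip 60.2
turn [-0.001 -0.001  0.007] then shift [ 0.1 -0.3 -0.2] shift now [ 0.1 -0.3 -0.2]
```

```bash
python3 -m inch '[[0.85,[0,0,0],[0,0,0]],[0.85,[0,0,0],[0,0,0]],[0.85,[0,0,0],[0,0,0]],[0.85,[0,0,0],[0,0,0]],[0.85,[0,0,-10],[0,0,0]]]'; python3 -m inch '[[0.85,[0,0,-40],[0,0,0]],[0.85,[0,0,-60],[0,0,0.18]],[0.85,[0,0,-60],[0,0,0.18]],[0.85,[0,0,-60],[0,0,0.18]],[1,[0,0,-60],[0,0,0.18]]]';  python3 -m inch '[[1,[0,0,-60],[0,0,0.18]],[1,[0,0,-40],[0,0,0.18]],[1,[0,0,0],[0,0,0.18]],[1,[0,0,0],[0,0,0.18]],[1,[0,0,0],[0,0,0.15]]]';python3 plan.py 396 -389 390 82.6
```

```text
time_s: 9.28
tool_pos: [0.4455, 0.3788, 0.0165]
eef_rot: [-0.001, 0.049, 0.999, -0.001]
contact_force: [0.1, 0.0, -0.1]
grip_width: 0.0808
time_s: 9.9
tool_pos: [0.446, 0.3791, 0.3001]
eef_rot: [0.0, 0.4, 0.916, 0.001]
contact_force: [-0.2, 0.7, -0.4]
grip_width: 0.0862
time_s: 10.52
tool_pos: [0.446, 0.3792, 0.3981]
eef_rot: [0.0, 0.749, 0.663, 0.001]
contact_force: [0.8, 0.4, -1.0]
grip_width: 0.0951
t 10.525 pos [446.  379.2 398.1] yaw 83.0 F [ 0.8  0.4 -1. ] grip 95.1
turn [ 0.001 -0.001  0.007] then shift [-768.2   49.3    8.1] shift now [-768.6   43.9    7.6]
```

```bash
python3 -m inch '[[1,[-40,3,0],[0,0,0]],[1,[-55,3,0],[0,0,0]],[1,[-55,3,0],[0,0,0]],[1,[-55,3,0],[0,0,0]],[1,[-55,3,0],[0,0,0]]]'; python3 -m inch '[[1,[-55,3,0],[0,0,0]],[1,[-55,3,0],[0,0,0]],[1,[-55,3,0],[0,0,0]],[1,[-55,3,0],[0,0,0]],[1,[-55,3,0],[0,0,0]]]'; python3 -m inch '[[1,[-55,3,0],[0,0,0]],[1,[-55,3,20],[0,0,0]],[1,[-55,3,50],[0,0,0]],[1,[-40,3,50],[0,0,0]],[1,[-20,3,50],[0,0,0]]]';python3 plan.py 396 -389 30 82.6; python3 - <<'E'
from h import *
im=snap("top","pics/t2.png"); print(rect("top",white(im,(95,145,190,265),150,40),.03))
b=cv2.resize(im[140:270,90:360],None,fx=2.9,fy=2.9,interpolation=cv2.INTER_CUBIC); cv2.imwrite("pics/t2c.png",b)
E
```

```text
time_s: 11.15
tool_pos: [0.4301, 0.1177, 0.398]
eef_rot: [0.001, 0.747, 0.665, 0.001]
contact_force: [0.8, -1.0, -0.5]
grip_width: 0.0951
time_s: 11.78
tool_pos: [0.4129, -0.1572, 0.3981]
eef_rot: [0.001, 0.747, 0.664, 0.0]
contact_force: [0.1, 0.5, -0.2]
grip_width: 0.0951
time_s: 12.4
tool_pos: [0.4023, -0.3729, 0.2359]
eef_rot: [0.001, 0.748, 0.664, -0.0]
contact_force: [-0.1, -1.3, -0.6]
grip_width: 0.0948
t 12.4 pos [ 402.3 -372.9  235.9] yaw 83.2 F [-0.1 -1.3 -0.6] grip 94.8
turn [0.001 0.001 0.01 ] then shift [-16.8  -4.2 205.9] shift now [-16.5  -4.6 205.9]
[446.  378.9 238.  168.   -6.1]
```

View pics/t2c.png

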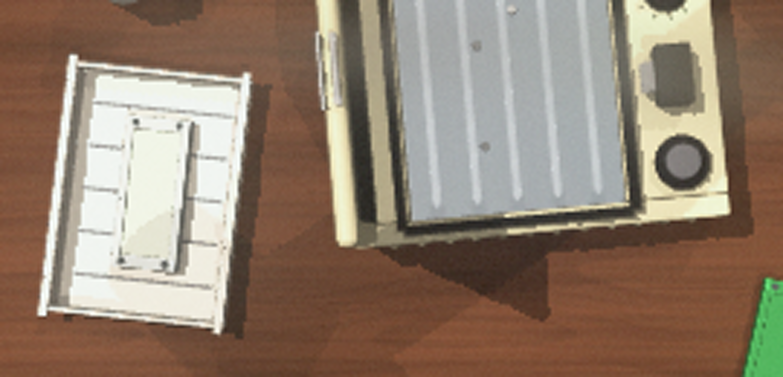

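The exposed cassette lies flat inside the tray (crop ~(152,195)); pins are visible at crop (476,47), (485,147), (512,10). Refine the pins while descending on the fresh cassette.

```bash
python3 - <<'E'
from h import *
im=cv2.imread("pics/t2.png"); g=cv2.cvtColor(im,cv2.COLOR_BGR2GRAY).astype(float)
B=[]
for u,v in((476,47),(485,147),(512,10)):
    x,y=round(90+u/2.9-.4),round(140+v/2.9-.4); w=g[y-4:y+5,x-4:x+5]; d=abs(w-np.median(w)); d[d<8]=0
    print(w.round().astype(int)[1:8,1:8].tolist()) if 0 else None
    yy,xx=np.mgrid[y-4:y+5,x-4:x+5]; c=((d*xx).sum()/d.sum(),(d*yy).sum()/d.sum())
    print(c,90+u/2.9-.4,140+v/2.9-.4); B.append(ray("top",(90+(u+.5)/2.9-.5,140+(v+.5)/2.9-.5),.072)[:2]*1000)
A=np.array([(45,34),(-45,34),(74,0)],float);B=np.array(B);th=np.radians(5)
for th in (np.radians(5),):
    R=np.array([[np.cos(th),-np.sin(th)],[np.sin(th),np.cos(th)]]); print((B-A@R.T))
d=B[0]-B[1];print(B,np.degrees(np.arctan2(d[1],d[0])))
E
python3 -m inch '[[1,[-6,-1,50],[0,0,0.01]],[1,[-6,-1,50],[0,0,0]],[1,[-4,-1,50],[0,0,0]],[1,[0,-1,15],[0,0,0]],[1,[0,0,5],[0,0,0]]]';python3 -m inch '[[1,[0,0,0],[0,0,0]],[1,[0,0,0],[0,0,0]]]'; python3 plan.py 396 -389 5 82.6
```

```text
(np.float64(252.22405271828666), np.float64(156.14827018121912)) 253.73793103448276 155.80689655172412
(np.float64(254.91539528432733), np.float64(190.52288488210817)) 256.84137931034485 190.28965517241377
(np.float64(263.80349932705246), np.float64(143.0471063257066)) 266.15172413793107 143.04827586206895
[[532.3174621   36.95386688]
 [533.27281642  36.8141125 ]
 [533.35322839  36.39764531]]
[[574.18292826  74.74649504]
 [485.48075975  66.76272381]
 [607.07163605  42.84717027]] 5.143133663153501
time_s: 13.08
tool_pos: [0.3973, -0.3864, 0.0673]
eef_rot: [0.0, 0.75, 0.661, 0.0]
contact_force: [0.8, 1.0, 0.1]
grip_width: 0.0953
time_s: 13.32
tool_pos: [0.398, -0.3874, 0.0688]
eef_rot: [0.002, 0.75, 0.661, -0.0]
contact_force: [0.4, -0.5, -0.7]
grip_width: 0.0957
t 13.325 pos [ 398.  -387.4   68.8] yaw 82.7 F [ 0.4 -0.5 -0.7] grip 95.7
turn [0.003 0.003 0.002] then shift [-1.8 -1.8 63.8] shift now [-1.6 -2.  63.8]
```

```bash
python3 -m inch '[[1,[-2,-1,25],[0,0,0]],[1,[0,-1,20],[0,0,0]],[1,[0,0,10],[0,0,0]],[1,[0,0,5],[0,0,0]],[1,[0,0,3],[0,0,0]]]';python3 -m inch '[[1,[0,0,0],[0,0,0]],[0.4,[0,0,0],[0,0,0]],[0.4,[0,0,0],[0,0,0]],[0.4,[0,0,0],[0,0,0]]]' 25;python3 -m inch '[[0.4,[0,0,0],[0,0,0]],[0.4,[0,0,0],[0,0,0]],[0.4,[0,0,0],[0,0,0]]]'; python3 plan.py 396 -389 5 82.6
```

```text
time_s: 13.95
tool_pos: [0.3949, -0.3883, 0.0035]
eef_rot: [0.0, 0.751, 0.661, -0.0]
contact_force: [-0.4, 0.3, 0.5]
grip_width: 0.0949
time_s: 14.45
tool_pos: [0.3947, -0.3882, 0.0036]
eef_rot: [0.0, 0.751, 0.661, -0.0]
contact_force: [0.5, -0.5, 0.1]
grip_width: 0.0708
time_s: 14.82
tool_pos: [0.3948, -0.3882, 0.0035]
eef_rot: [0.0, 0.751, 0.661, 0.0]
contact_force: [0.0, -0.2, 0.5]
grip_width: 0.06
t 14.825 pos [ 394.8 -388.2    3.5] yaw 82.7 F [ 0.  -0.2  0.5] grip 60.0
turn [0.    0.    0.002] then shift [-0.7  1.3 -1.5] shift now [-0.7  1.3 -1.5]
```

```bash
python3 -m inch '[[0.4,[0,0,-20],[0,0,0]],[0.4,[0,0,-50],[0,0,0.17]],[0.4,[0,0,-60],[0,0,0.17]],[0.4,[0,0,-50],[0,0,0.17]],[0.4,[0,0,-20],[0,0,0.17]]]' 35;python3 -m inch '[[0.4,[0,0,0],[0,0,0.17]],[0.4,[0,0,0],[0,0,0.17]],[0.4,[0,0,0],[0,0,0.17]],[0.4,[0,0,0],[0,0,0.164]]]'; python3 plan.py 531 34 120 5.1
```

```text
time_s: 15.45
tool_pos: [0.3956, -0.3893, 0.2092]
eef_rot: [0.003, 0.929, 0.37, 0.001]
contact_force: [-0.6, -1.0, -2.2]
grip_width: 0.06
time_s: 15.95
tool_pos: [0.3943, -0.3878, 0.2043]
eef_rot: [0.0, 0.999, 0.042, -0.0]
contact_force: [0.5, 0.1, -1.9]
grip_width: 0.0595
t 15.95 pos [ 394.3 -387.8  204.3] yaw 4.8 F [ 0.5  0.1 -1.9] grip 59.5
turn [ 0.     0.    -0.005] then shift [ 173.7 -408.    84.3] shift now [ 171.8 -408.8   84.2]
```

```bash
python3 -m inch '[[0.4,[16,-38,0],[0,0,-0.005]],[0.4,[21,-50,0],[0,0,0]],[0.4,[21,-50,0],[0,0,0]],[0.4,[21,-50,0],[0,0,0]],[0.4,[21,-50,0],[0,0,0]]]' ;python3 -m inch '[[0.4,[21,-50,0],[0,0,0]],[0.4,[21,-50,0],[0,0,0]],[0.4,[19,-40,20],[0,0,0]],[0.4,[10,-20,30],[0,0,0]],[0.4,[4,-10,20],[0,0,0]]]'; python3 -m inch '[[0.4,[0,0,10],[0,0,0]],[0.4,[0,0,0],[0,0,0]],[0.4,[0,0,0],[0,0,0]]]';python3 plan.py 530.7 34.2 73 5.1
```

```text
time_s: 16.58
tool_pos: [0.4717, -0.14, 0.2044]
eef_rot: [0.0, 0.999, 0.047, 0.0]
contact_force: [-0.2, 0.5, -2.5]
grip_width: 0.0595
time_s: 17.2
tool_pos: [0.5298, 0.0357, 0.1326]
eef_rot: [0.0, 0.999, 0.048, -0.001]
contact_force: [-0.0, -0.5, -1.6]
grip_width: 0.0598
time_s: 17.58
tool_pos: [0.5311, 0.0337, 0.1246]
eef_rot: [0.0, 0.999, 0.047, 0.001]
contact_force: [-0.5, -0.1, -2.1]
grip_width: 0.0596
t 17.575 pos [531.1  33.7 124.6] yaw 5.4 F [-0.5 -0.1 -2.1] grip 59.6
turn [ 0.    -0.002  0.004] then shift [-0.3 -0.5 51.6] shift now [-0.4 -0.6 51.6]
```

```bash
python3 -m inch '[[0.4,[0,0,25],[0,0,0.004]],[0.4,[0,0,15],[0,0,0]],[0.4,[0,0,8],[0,0,0]],[0.4,[0,0,4],[0,0,0]],[0.4,[0,0,1],[0,0,0]]]';python3 -m inch '[[0.4,[0,0,0],[0,0,0]],[0.4,[0,0,0],[0,0,0]]]'; python3 plan.py 530.7 34.2 70 5.1
```

```text
time_s: 18.2
tool_pos: [0.5307, 0.0346, 0.0707]
eef_rot: [0.0, 0.999, 0.045, 0.0]
contact_force: [-0.3, 0.2, -1.6]
grip_width: 0.0599
time_s: 18.45
tool_pos: [0.5308, 0.0346, 0.0709]
eef_rot: [0.0, 0.999, 0.045, 0.0]
contact_force: [0.1, 0.0, -2.4]
grip_width: 0.0598
t 18.45 pos [530.8  34.6  70.9] yaw 5.2 F [ 0.1  0.  -2.4] grip 59.8
turn [ 0.    -0.001  0.002] then shift [-0.2  0.4  0.9] shift now [-0.2  0.4  0.9]
```

```bash
for i in 1 2 3; do python3 -m inch '[[0.4,[0,-1,0],[0,0,0]],[0.4,[0,0,0],[0,0,0]]]'|grep -E "pos|force"; done
```

```text
tool_pos: [0.5304, 0.0357, 0.0705]
contact_force: [-0.1, 0.4, -2.3]
tool_pos: [0.5302, 0.0367, 0.0704]
contact_force: [0.7, -0.2, -2.5]
tool_pos: [0.5301, 0.0377, 0.0704]
contact_force: [0.2, 0.7, -1.9]
```

```bash
for i in 1 2 ; do python3 -m inch '[[0.4,[0,-0.8,0],[0,0,0]],[0.4,[0,0,0],[0,0,0]]]'|grep -E "pos|force"; done;  for i in 1 2 3; do python3 -m inch '[[0.4,[1,0,0],[0,0,0]],[0.4,[0,0,0],[0,0,0]]]'|grep -E "pos|force"; done
```

```text
tool_pos: [0.5301, 0.0379, 0.0704]
contact_force: [0.7, -3.2, -1.5]
tool_pos: [0.5301, 0.038, 0.0704]
contact_force: [0.2, -5.2, -1.0]
tool_pos: [0.5304, 0.0381, 0.0703]
contact_force: [-1.3, -6.4, -1.3]
tool_pos: [0.5311, 0.0381, 0.07]
contact_force: [-2.3, -5.8, -1.7]
tool_pos: [0.5319, 0.0382, 0.0698]
contact_force: [-2.3, -6.2, -2.0]
```

```bash
python3 -m inch '[[0.4,[0,1.2,0],[0,0,0]],[0.4,[0,0,0],[0,0,0]]]'|grep -E "pos|force";  for i in 1 2 3; do python3 -m inch '[[0.4,[0.8,0,0],[0,0,0]],[0.4,[0,0,0],[0,0,0]]]'|grep -E "pos|force"; done
```

```text
tool_pos: [0.5327, 0.0381, 0.0701]
contact_force: [-1.1, -3.3, -2.2]
tool_pos: [0.5338, 0.0383, 0.0703]
contact_force: [-0.2, -3.2, -3.7]
tool_pos: [0.5347, 0.0384, 0.0704]
contact_force: [-1.5, -2.9, -3.0]
tool_pos: [0.5353, 0.0384, 0.0704]
contact_force: [-2.7, -5.0, -1.7]
```

```bash
for i in 1 2; do python3 -m inch '[[0.4,[0.7,0,0],[0,0,0]],[0.4,[0,0,0],[0,0,0]]]'|grep -E "pos|force"; done
```

```text
tool_pos: [0.5354, 0.0384, 0.0703]
contact_force: [-5.1, -3.7, -1.3]
tool_pos: [0.5354, 0.0384, 0.0702]
contact_force: [-7.6, -4.4, 0.7]
```

```bash
python3 -m inch '[[0.4,[-1.2,0.5,0.7],[0,0,0]],[0.4,[0,0,0.8],[0,0,0]],[0.4,[0,0,0.3],[0,0,0]],[0.4,[0,0,0],[0,0,0]]]'; python3 -m inch '[[0.9,[0,0,0],[0,0,0]],[0.9,[0,0,0],[0,0,0]],[0.9,[0,0,0],[0,0,0]],[0.9,[0,0,0],[0,0,0]]]';python3 plan.py 535 38 71 5.1
```

```text
time_s: 22.45
tool_pos: [0.5354, 0.0383, 0.0696]
eef_rot: [-0.0, 0.999, 0.045, -0.001]
contact_force: [-6.3, -2.1, 3.7]
grip_width: 0.06
time_s: 22.95
tool_pos: [0.536, 0.0382, 0.0687]
eef_rot: [-0.0, 0.999, 0.045, 0.0]
contact_force: [0.3, 0.9, 0.7]
grip_width: 0.0856
t 22.95 pos [536.   38.2  68.7] yaw 5.2 F [0.3 0.9 0.7] grip 85.6
turn [-0.    -0.001  0.002] then shift [-1.   0.1 -2.3] shift now [-1.   0.1 -2.3]
```

```bash
python3 -m inch '[[0.9,[0,0,-15],[0,0,0]],[0.9,[0,0,-50],[0,0,0]],[0.5,[0,0,-60],[0,0,0]],[0,[0,0,-60],[0,0,0]],[0,[0,0,-60],[0,0,0]]]' 30; python3 -m inch '[[0,[0,0,-60],[0,0,0]],[0,[0,0,-45],[0,0,0]],[0,[0,-40,0],[0,0,0]],[0,[0,-50,0],[0,0,0]],[0,[0,-45,0],[0,0,0]]]'; python3 -m inch '[[0,[0,-30,0],[0,0,0]],[0,[0,-20,0],[0,0,0]],[0,[0,0,0],[0,0,0]]]'; python3 - <<'E'
from h import *
O=np.array([535,38]);th=np.radians(5.1)
X=O+np.array([-np.sin(th),np.cos(th)])*185; import subprocess
print(subprocess.run(["python3","plan.py",str(X[0]),str(X[1]),"305","5.1"],capture_output=True,text=True).stdout)
p=None
for t in np.arange(1.5,-.01,-.125):
    q=np.array([140-205*np.cos(t)+20*np.sin(t),97+205*np.sin(t)+8*np.cos(t)])
    print(round(t,3),q.round(0),None if p is None else (-(q-p)).round(1)); p=q
im=snap("top","pics/t3.png"); b=cv2.resize(im[100:230,190:350],None,fx=4,fy=4,interpolation=cv2.INTER_CUBIC); cv2.imwrite("pics/t3c.png",b)
E
```

```text
time_s: 23.58
tool_pos: [0.5355, 0.038, 0.317]
eef_rot: [-0.0, 0.999, 0.045, 0.001]
contact_force: [0.2, -0.2, 0.4]
grip_width: 0.0608
time_s: 24.2
tool_pos: [0.523, 0.1737, 0.4202]
eef_rot: [-0.0, 0.999, 0.045, 0.001]
contact_force: [-0.6, -0.5, -0.5]
grip_width: 0.0108
time_s: 24.58
tool_pos: [0.5187, 0.2229, 0.419]
eef_rot: [0.0, 0.999, 0.046, 0.0]
contact_force: [-0.2, -0.3, 0.9]
grip_width: 0.0004
t 24.575 pos [518.7 222.9 419. ] yaw 5.3 F [-0.2 -0.3  0.9] grip 0.4
turn [ 0.    -0.     0.003] then shift [ -0.2   0.6 114. ] shift now [ -0.3   0.6 114. ]

1.5 [145. 302.] None
1.375 [120. 300.] [25.7  2.4]
1.25 [ 94. 294.] [25.4  5.6]
1.125 [ 70. 285.] [24.7  8.7]
1.0 [ 46. 274.] [23.6 11.6]
0.875 [ 24. 259.] [22.1 14.3]
0.75 [  4. 243.] [20.3 16.9]
0.625 [-15. 223.] [18.2 19.2]
0.5 [-30. 202.] [15.8 21.1]
0.375 [-43. 180.] [13.1 22.8]
0.25 [-54. 155.] [10.3 24.1]
0.125 [-61. 130.] [ 7.2 25. ]
0.0 [-65. 105.] [ 4.1 25.5]
this script no longer has the robotException ignored in: <_io.TextIOWrapper mode='rw' encoding='UTF-8'>
Traceback (most recent call last):
BrokenPipeError: [Errno 32] Broken pipe
```

```bash
python3 - <<'E'
from h import *
im=snap("top","pics/t3.png"); b=cv2.resize(im[100:230,190:350],None,fx=4,fy=4,interpolation=cv2.INTER_CUBIC); cv2.imwrite("pics/t3c.png",b)
E
```

```text
(no output)
```

View pics/t3c.png

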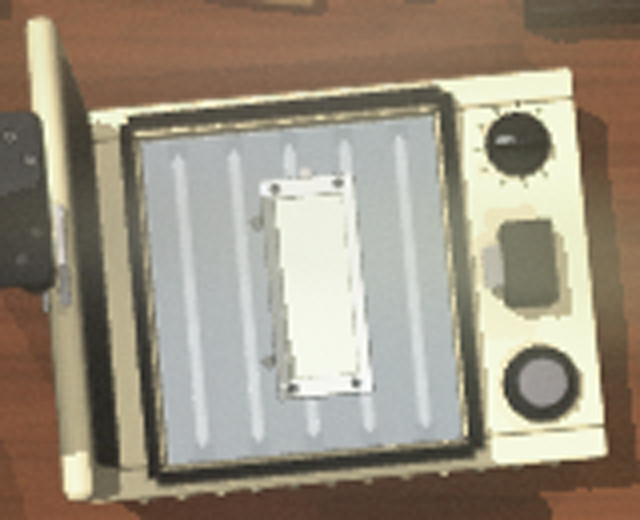

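The fresh cassette sits straight against the pins (crop (258,222), (266,362), (306,172)); now the closed fingers go down behind the lid.

```bash
python3 -m inch '[[0,[0,0,40],[0,0,0]],[0,[0,0,40],[0,0,0]],[0,[0,0,20],[0,0,0]],[0,[0,0,12],[0,0,0]],[0,[0,0,0],[0,0,0]]]'; for i in 1 2 3; do python3 -m inch '[[0,[0,10,0],[0,0,0]],[0,[0,7,0],[0,0,0]]]'|grep -E "pos|force"; done
```

```text
time_s: 25.25
tool_pos: [0.5191, 0.2219, 0.3067]
eef_rot: [0.0, 0.999, 0.045, -0.0]
contact_force: [0.5, -1.0, -0.6]
grip_width: 0.0006
tool_pos: [0.5211, 0.2048, 0.3082]
contact_force: [-0.8, -0.9, -0.3]
tool_pos: [0.5222, 0.1876, 0.307]
contact_force: [0.3, -0.7, -0.2]
tool_pos: [0.5235, 0.1711, 0.3064]
contact_force: [-0.2, 1.4, -0.6]
```

```bash
python3 -m inch '[[0,[0,14,2],[0,0,0]],[0,[0,26,6],[0,0,0]],[0,[0,25,8],[0,0,0]],[0,[0,24,12],[0,0,0]]]'; python3 plan.py 531 84 274 5.1
```

```text
time_s: 26.5
tool_pos: [0.5321, 0.0815, 0.2791]
eef_rot: [0.0, 0.999, 0.045, 0.001]
contact_force: [0.9, 1.2, 1.1]
grip_width: 0.0004
t 26.5 pos [532.1  81.5 279.1] yaw 5.2 F [0.9 1.2 1.1] grip 0.4
turn [ 0.    -0.002  0.002] then shift [-0.8 -2.6  5.1] shift now [-0.9 -2.6  5.1]
```

Contact kept (about 1.6 N); following the arc.

```bash
python3 -m inch '[[0,[0,20,18],[0,0,0]],[0,[0,20,17],[0,0,0]],[0,[0,18,19],[0,0,0]],[0,[0,16,21],[0,0,0]],[0,[0,13,23],[0,0,0]]]'; python3 plan.py 539 -4 180 5.1
```

```text
time_s: 27.12
tool_pos: [0.5393, -0.0048, 0.1788]
eef_rot: [-0.0, 0.999, 0.045, -0.0]
contact_force: [0.9, 1.2, 0.5]
grip_width: 0.0001
t 27.125 pos [539.3  -4.8 178.8] yaw 5.2 F [0.9 1.2 0.5] grip 0.1
turn [-0.     0.001  0.002] then shift [-0.3 -0.8 -1.2] shift now [-0.3 -0.9 -1.2]
```

```bash
python3 -m inch '[[0,[0,10,22],[0,0,0]],[0,[0,7,20],[0,0,0]],[0,[0,3,10],[0,0,0]],[0,[0,1,5],[0,0,0]],[0,[0,0,0],[0,0,0]]]'; python3 plan.py 541 -27 105 5.1
```

```text
time_s: 27.75
tool_pos: [0.5416, -0.0247, 0.1237]
eef_rot: [0.0, 0.999, 0.046, 0.0]
contact_force: [-0.2, -0.2, 0.5]
grip_width: 0.0002
t 27.75 pos [541.6 -24.7 123.7] yaw 5.2 F [-0.2 -0.2  0.5] grip 0.2
turn [ 0.    -0.     0.002] then shift [-0.8  2.3 18.7] shift now [-0.8  2.3 18.7]
```

```bash
python3 -m inch '[[0,[0,1,4],[0,0,0]],[0,[0,1,4],[0,0,0]],[0,[0,0,3],[0,0,0]],[0,[0,0,2],[0,0,0]],[0,[0,0,0],[0,0,0]]]'; for i in 1 2 3; do python3 -m inch '[[0,[0,0,1.5],[0,0,0]],[0,[0,0,1],[0,0,0]]]'|grep -E "pos|force"; done
```

```text
time_s: 28.38
tool_pos: [0.5422, -0.027, 0.1127]
eef_rot: [0.0, 0.999, 0.045, 0.0]
contact_force: [-3.7, -0.7, 8.8]
grip_width: 0.0005
tool_pos: [0.5422, -0.0271, 0.111]
contact_force: [-4.2, -0.7, 8.1]
tool_pos: [0.5422, -0.0273, 0.1077]
contact_force: [-4.3, -1.1, 9.7]
tool_pos: [0.5422, -0.0274, 0.1054]
contact_force: [-5.1, -2.0, 12.3]
```

```bash
for i in 1 2 3 4; do python3 -m inch '[[0,[0,0,1],[0,0,0]],[0,[0,0,0.5],[0,0,0]]]'|grep -E "pos|force"; done
```

```text
tool_pos: [0.5422, -0.0274, 0.1044]
contact_force: [-6.2, -1.2, 13.7]
tool_pos: [0.5423, -0.0274, 0.1033]
contact_force: [-7.2, 0.0, 14.6]
tool_pos: [0.5423, -0.0274, 0.1022]
contact_force: [-8.8, -1.4, 16.3]
tool_pos: [0.5424, -0.0275, 0.102]
contact_force: [-12.3, -0.8, 23.7]
```

```bash
for i in 1 2 3 4 5; do python3 -m inch '[[0,[0,0,-1.5],[0,0,0]],[0,[0,0,-0.5],[0,0,0]]]'|grep -E "pos|force"; done
```

```text
tool_pos: [0.5424, -0.0275, 0.1023]
contact_force: [-6.3, -2.0, 12.6]
tool_pos: [0.5423, -0.0274, 0.1037]
contact_force: [-4.7, -1.2, 9.5]
tool_pos: [0.5423, -0.0274, 0.1052]
contact_force: [-3.5, -1.5, 7.8]
tool_pos: [0.5423, -0.027, 0.1058]
contact_force: [0.0, -2.3, 1.7]
tool_pos: [0.5411, -0.0265, 0.1065]
contact_force: [0.8, -0.5, -0.3]
```

```bash
python3 -m inch '[[0,[0,0,-20],[0,0,0]],[0,[0,0,-20],[0,0,0]],[0,[0,0,0],[0,0,0]]]'; python3 plan.py 471.6 -105.8 110 5.1;  python3 - <<'E'
from h import *
im=snap("side","pics/s4.png"); b=cv2.resize(im[150:280,190:380],None,fx=4,fy=4,interpolation=cv2.INTER_CUBIC); cv2.imwrite("pics/s4c.png",b)
E
```

```text
time_s: 31.75
tool_pos: [0.5437, -0.027, 0.1508]
eef_rot: [0.001, 0.999, 0.045, 0.003]
contact_force: [-0.2, -0.3, 0.0]
grip_width: 0.0004
t 31.75 pos [543.7 -27.  150.8] yaw 5.2 F [-0.2 -0.3  0. ] grip 0.4
turn [ 0.001 -0.006  0.002] then shift [-78.8  72.1  40.8] shift now [-79.2  71.9  40.4]
```

View pics/s4c.png

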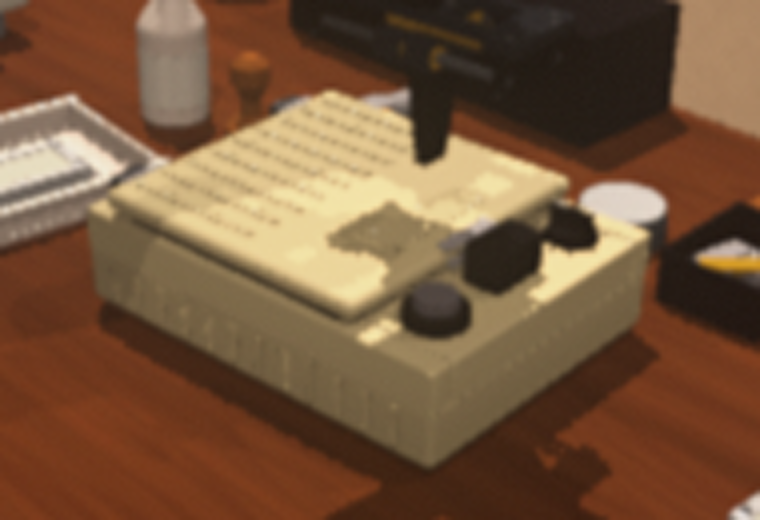

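The lid lies level with no finger on it; the button is at crop (437,298). Move above it.

```bash
python3 -m inch '[[0,[-36,32,0],[0,0,0]],[0,[-30,28,8],[0,0,0]],[0,[-12,11,15],[0,0,0]],[0,[0,0,5],[0,0,0]],[0,[0,0,0],[0,0,0]]]'; python3 plan.py 471.6 -105.8 105 5.1; python3 -c "
from h import *
for z in(.09,.1,.11): print(ray('side',(190+437.5/4-.5,150+298.5/4-.5),z))"
```

```text
time_s: 32.42
tool_pos: [0.4705, -0.1039, 0.1184]
eef_rot: [-0.0, 0.999, 0.046, -0.001]
contact_force: [0.1, -1.0, -0.8]
grip_width: 0.0005
t 32.425 pos [ 470.5 -103.9  118.4] yaw 5.2 F [ 0.1 -1.  -0.8] grip 0.5
turn [-0.001  0.001  0.002] then shift [ 0.9  2.  13.4] shift now [ 0.9  2.1 13.4]
[ 0.48958363 -0.09002427  0.09      ]
[ 0.47738101 -0.10125838  0.1       ]
[ 0.46517838 -0.11249248  0.11      ]
```

```bash
python3 -m inch '[[0,[1,1,5],[0,0,0]],[0,[0,0,4],[0,0,0]],[0,[0,0,2],[0,0,0]],[0,[0,0,0],[0,0,0]]]'|grep -E "pos|force"; for i in 1 2 3 4 5; do python3 -m inch '[[0,[0,0,1],[0,0,0]],[0,[0,0,1],[0,0,0]]]'|grep -E "pos|force"; done
```

```text
tool_pos: [0.4714, -0.1052, 0.1079]
contact_force: [0.1, 0.3, -0.5]
tool_pos: [0.4717, -0.1054, 0.1065]
contact_force: [-0.7, 0.7, 2.0]
tool_pos: [0.4717, -0.1055, 0.1044]
contact_force: [-0.8, -0.9, 3.3]
tool_pos: [0.4717, -0.1055, 0.1024]
contact_force: [-0.8, -0.1, 3.2]
tool_pos: [0.4717, -0.1055, 0.1011]
contact_force: [-4.4, 1.9, 11.6]
tool_pos: [0.4718, -0.1055, 0.101]
contact_force: [-9.1, 3.7, 22.1]
```

```bash
python3 -m inch '[[0,[0,0,-4],[0,0,0]],[0,[0,0,-10],[0,0,0]],[0,[0,0,-30],[0,0,0]],[0,[0,30,-50],[0,0,0]],[0,[0,50,-50],[0,0,0]]]'; python3 -m inch '[[0,[0,50,-20],[0,0,0]],[0,[0,50,0],[0,0,0]],[0,[0,30,0],[0,0,0]],[0,[0,0,0],[0,0,0]],[0,[0,0,0],[0,0,0]]]'; python3 - <<'E'
from h import *
a=snap("side","pics/s5.png"); t=snap("top","pics/t5.png")
b=np.hstack([cv2.resize(a[140:280,140:360],(400,255)),cv2.resize(t[90:260,90:360],(400,252))[:252].repeat(1,0) if 0 else cv2.resize(t[90:262,90:360],(400,255))])
cv2.imwrite("pics/f.png",b)
E
```

```text
time_s: 34.8
tool_pos: [0.4779, -0.1794, 0.2374]
eef_rot: [-0.0, 0.999, 0.046, -0.0]
contact_force: [1.1, -0.8, -0.3]
grip_width: 0.0005
time_s: 35.42
tool_pos: [0.4897, -0.3081, 0.2556]
eef_rot: [-0.001, 0.999, 0.045, -0.0]
contact_force: [-0.5, 0.3, -0.3]
grip_width: 0.0005
```

View pics/f.png

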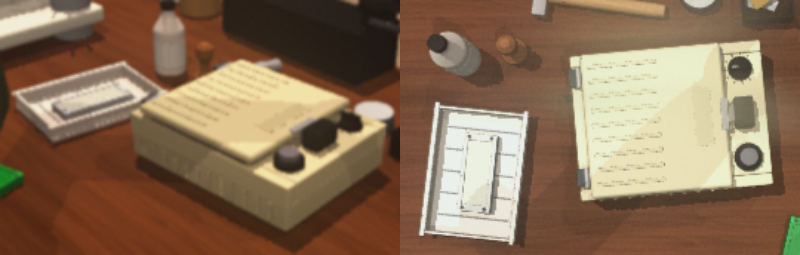

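The final views show the lid shut, the button out and standing at (748,156), and the exposed cassette flat in the tray at (478,175). The robot is clear of everything, so I'm handing in.

```bash
python3 -c "
from cell import *;print(sign_off())"
```

```text
the job is handed in; nothing more can be done
None
```

I handed the job in at about 35 s of the 72 s allowed, with all four steps done in order. `sign_off()` gives no verdict, so the outcome below rests on my own checks.

- **Exposed cassette:** it lies flat near the middle of the tray, let go. Both final views show it there.
- **Fresh cassette:** I pushed it until I felt the +y and +x stops, then set it on the glass and released it. The picture taken before closing the lid showed it straight against all three pins. It could not be seen again once the lid was down.
- **Lid:** I pressed it to the hard stop, with 24 N downward. As I lifted off, the contact faded out at about the shut height. An unlatched lid would have sprung back about 4 mm higher, and it stayed shut in the later pictures.
- **Start button:** it went down about 6 mm to its stop, only after the lid had latched. It looked out again in the last pictures.

None of these checks failed. My camera estimate of where the cassette should lie and the position felt at the pins differed by about 2 mm, and I used the felt one. I did not measure the other bench objects afterwards. The arm never went near them, and those in the last pictures looked unmoved.

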